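# Pack the large puppet's parts into the kit tray

### The arm

A 6-joint arm with a two-finger parallel gripper is mounted at the origin on the work surface. World frame = base frame: x ahead of the robot, y to its left, z up, the work surface at z = 0. Lengths are in m, angles in rad, forces in N, time in s.
With the tool pointing down it reaches from about 0.425 to 0.95 m from the base axis. Payload 3.5 kg.
Tool frame: the origin (TCP) lies between the finger pads; the fingertips stand 22 mm ahead of it and the grasp point (between the pads) lies 3 mm ahead of it (ctrl.nose_length is the z of the fingertips in the tool frame, in m); z points along the fingers, y is the line along which they close (so a half turn about z gives the same grasp; the last joint's range is limited). The gripper opens to 85 mm and grips with 20 to 120 N. Pads are 22 mm wide; open, the fingers measure 114 mm over their backs; the gripper's body (76 mm by 85 mm) begins 54 mm behind the grasp point. The pads swing forward as they close: fully open they stand 13 mm farther back than shut.
Start: joints at [-1.33, 0.286, 1.577, -0, 1.279, -0.15], TCP at [0.257, -0.624, 0.253] pointing down, gripper open.
Joint ranges: [-2.77, 2.77], [-0.9, 2.22], [0.21, 2.48], [-1.53, 4.67], [0.24, 2.81], [-2.84, 2.84]. Speed limits (rad/s): [2.79, 2.79, 3.14, 3.14, 3.14, 3.14].

### API

Orientations are given as a unit quaternion [x, y, z, w].
In Python, from plant import ctrl gives the robot as it stands. The module is installed in compiled form; this text tells all that it offers.
- The arm moves only by the tool send_rows, never from a script. Its argument "rows" is text: rows parted by semicolons, each of 7 numbers parted by spaces: the turn, a rotation vector about the tool's x, y, z in normalised numbers (1 is 180 degrees), then the shift along the tool's x, y, z in a scale on which 1.0 is 0.6 m, then the opening, from -1 (shut) to 1 (fully open). A call has 1 to 8 rows; each row is the pose to reach, as a shift and turn from the pose commanded when the call began, along the tool's axes at that moment; what a row does not reach only later rows make up. A row lasts 1/8 s, in which the tool goes at most 62.5 mm and 10.7 degrees, less where a joint would pass 70% of its speed; a pose out of reach is approached as far as the arm can. No shift or turn number may pass 1 either way. A call with a gripper value outside its range is refused whole. The fingers move at their own pace and stop on an object; "grip_force" is the grip in N (left out, the last holds). Time passes only in rows, so rows that repeat a pose let the fingers close. It gives the time, the measured TCP pose, the force, the opening and the grip force at its end, in the units of the state.
- ctrl.get_state(): the state, without advancing time (a new reading comes with each control period).
- ctrl.read_camera(name): name is "scene" or "top"; returns a dict with "color" (480x640x3 uint8, red, green, blue), "fx", "fy", "cx", "cy" (pixels), "extrinsics" (4x4, takes a point from world to camera coordinates). Camera axes: x right, y down, z forward; pixel columns grow to the right and rows downward; lengths in m; the calibration is good to about 2 mm. A picture is of the moment at which its call begins. There is no depth.
- ctrl.sign_off(): hands the job in; it is judged then, once.
Trained networks look in a picture, given as the dict that the camera call returned (one of the last four; its "shot" number tells which), for a name from the list of things; names that differ only in an ending like _2 or _b are one class to them, and where a whole thing is asked for, a point or a joint stands for the part that bears it (a point fixed in the world has none). Each returns a list of dicts, best first, with "p" (0 to 1); they miss things now and then, are a little off and sometimes report something else, mostly with a low value. They report only what shows in the picture. A call takes as long as a camera call. They do not tell look-alikes from the thing itself.
- ctrl.look_for(picture, target): "position" ([x, y, z] in m, in the coordinates of the camera as it stood for that picture, good to about 4 mm: the middle of the surface that is visible of it).
The state is a dict: "time": time; "qpos": joint angles; "dq": joint speeds; "joint_efforts": joint torques, N m; "eef_pos": TCP position; "tcp_rot": TCP orientation; "contact_force": force on the tool from outside, world axes, zero at the start; "wrist_torque": the same for the moment, N m; "opening": opening from 0.0 (shut) to 1.0 (fully open); "finger_force": force on a finger pad.
Only numpy, scipy, OpenCV 4.12 (cv2) and the standard library are available. Lean on these libraries where they do the work, as an engineer would, in place of code of your own. Each camera call takes 0.05 s, during which the arm holds its last target. There are 200 camera calls.

### The job

Pack the bare wooden parts of the large puppet into the kit tray, each down on the floor of its own compartment: the large head upright in the small round one, the large robed body upright in the large round one, the plinth block upright in the rectangle, and the arm, lying as it lies now, in the long narrow slot. The small head and the small robed body belong to another puppet: leave them standing where they are.

Things in the scene. Friction and masses are not known exactly. Their poses are not given: they have to be found in the camera images.
- head_large: the larger of two bare wooden puppet heads of one shape: a ball 50 mm across (widest from 34 to 45 mm up) on a flat neck foot 32 mm across, about 63 mm tall, with a topknot that reaches 71 mm, small nose and ears. Stands upright. Origin: centre of the flat underside; z up; x points to the back of the head. Can be gripped in any direction.
- body_large: the larger of two bare wooden robed bodies of one shape: bell-like, round, flat foot 60 mm across, narrowing to a waist with a sash at 46 mm and a straight round chest 36 mm across from 54 to 76 mm up; 82 mm tall. Stands upright. Origin: centre of the underside; z up.
- plinth: bare wooden plinth: a plain block 40 mm (x) by 70 mm (y) and 34 mm tall, a small dark dot on top. Origin: centre of the underside; z up.
- sleeve_arm: bare wooden puppet arm lying flat, 90 mm long in all along its y axis: sleeve block 20 mm wide (x), 68 mm long and 26 mm tall from y = -45 to +23 mm, then a thinner, lower hand (14 mm tall) to y = +45 mm, a darker cuff band between. Origin: on the underside, at the middle of the whole length; centre of mass about 6 mm from it towards -y; z up.
- head_small: look-alike, not to be moved: the smaller head, same shape and wood, ball 34 mm across, about 43 mm tall (topknot to 48 mm). Origin: centre of the underside.
- body_small: look-alike, not to be moved: the smaller robed body, same shape and wood, foot 41 mm across, 56 mm tall. Origin: centre of the underside.
- pocket_small_round: one of four fixed wooden inserts (98 x 118 mm, 118 along y) set two by two, in any order, in a low dark tray (rim 18 mm above the table). Origin: centre of its underside, 5 mm above the table. Compartment floor 3 mm above the origin, insert's top 10 mm above it (7 mm deep). Opening, in the middle: round, 56 mm across; for the large head.
- pocket_large_round: one of four fixed wooden inserts (98 x 118 mm, 118 along y) set two by two, in any order, in a low dark tray (rim 18 mm above the table). Origin: centre of its underside, 5 mm above the table. Compartment floor 3 mm above the origin, insert's top 10 mm above it (7 mm deep). Opening, in the middle: round, 82 mm across; for the large body.
- pocket_rectangle: one of four fixed wooden inserts (98 x 118 mm, 118 along y) set two by two, in any order, in a low dark tray (rim 18 mm above the table). Origin: centre of its underside, 5 mm above the table. Compartment floor 3 mm above the origin, insert's top 10 mm above it (7 mm deep). Opening, in the middle: rectangle 62 mm (x) by 92 mm (y); for the plinth, long side along y.
- pocket_long_slot: one of four fixed wooden inserts (98 x 118 mm, 118 along y) set two by two, in any order, in a low dark tray (rim 18 mm above the table). Origin: centre of its underside, 5 mm above the table. Compartment floor 3 mm above the origin, insert's top 10 mm above it (7 mm deep). Opening, in the middle: long narrow slot 40 mm (x) by 108 mm (y); for the arm, lengthways along y, hand to either end.
Mind the look-alikes: they are no part of the job. What is shaped like the sleeve_arm but black or green is not meant.

How it is judged:
By the outcome, as a careful person would: the job done as asked, in the order asked, and still so for the second after the job is handed in, with the robot touching nothing.
It also fails if it takes over 102 s, if anything falls off the work surface, if the arm or the gripper's body presses on something with over 40 N, if the wrist force passes 120 N, or if a joint passes its speed limit or range.

## Working session

There is one attempt and no reset: what is moved stays moved. The work goes in short steps, Python scripts to look and compute and a tool call to move; the robot and the scene stay as the last step left them, time stands still between calls to the robot, and variables do not carry over. Pictures are saved under pics/ and viewed, at most 14 in all, crops included, and the job is handed in when it is done.

Besides the shell and the picture viewer there is one more tool, called after "Request:" in YAML: its name, and indented under it one key for each argument. send_rows: Moves the arm, as the interface text tells. Its arguments: {"type":"object","properties":{"rows":{"type":"string"},"grip_force":{"type":"number"}},"required":["rows"]}

```bash
mkdir -p pics; cat > h.py <<'E'
import numpy as np, cv2
from plant import ctrl
from scipy.spatial.transform import Rotation as R
def world(pic,p):
    E=np.array(pic["extrinsics"]); return E[:3,:3].T@(np.array(p)-E[:3,3])
def pix(pic,P):
    E=np.array(pic["extrinsics"]); c=E[:3,:3]@np.array(P)+E[:3,3]
    return np.array([pic["fx"]*c[0]/c[2]+pic["cx"],pic["fy"]*c[1]/c[2]+pic["cy"]])
def ray(pic,u,v,z):
    E=np.array(pic["extrinsics"]); d=E[:3,:3].T@np.array([(u-pic["cx"])/pic["fx"],(v-pic["cy"])/pic["fy"],1.])
    o=-E[:3,:3].T@E[:3,3]; return o+d*(z-o[2])/d[2]
def save(pic,name,crop=None,s=1):
    im=pic["color"][:,:,::-1]
    if crop: a,b,c,d=crop; im=im[b:d,a:c]
    cv2.imwrite("pics/"+name,cv2.resize(im,None,fx=s,fy=s,interpolation=cv2.INTER_CUBIC))
E
cat > a.py <<'E'
from h import *
s=ctrl.get_state();print(s["eef_pos"],s["tcp_rot"],s["opening"],ctrl.nose_length)
for cam in("top","scene"):
    p=ctrl.read_camera(cam);save(p,cam+"1.png")
    E=np.array(p["extrinsics"]);print(cam,p["fx"],-E[:3,:3].T@E[:3,3])
    for n in["head_large","body_large","plinth","sleeve_arm","pocket_small_round","pocket_large_round","pocket_rectangle","pocket_long_slot"]:
        for r in ctrl.look_for(p,n)[:4]:
            w=world(p,r["position"]);print(n,round(r["p"],2),w.round(3),pix(p,w).round())
E
python3 a.py
```

```text
[ 0.25697635 -0.62349437  0.25193649] [ 9.80974439e-01  1.94133223e-01 -7.47071614e-05 -1.19836214e-03] 1.0016206001477166 0.022
top 564.8466318787273 [ 0.2777872  -0.05213489  1.18129252]
head_large 0.84 [ 0.593 -0.202  0.057] [381. 173.]
body_large 0.91 [ 0.448 -0.06   0.045] [310. 242.]
body_large 0.74 [ 0.596 -0.205  0.059] [382. 172.]
plinth 0.91 [ 0.441 -0.348  0.033] [450. 250.]
sleeve_arm 0.85 [ 0.332 -0.062  0.023] [309. 300.]
sleeve_arm 0.83 [ 0.333 -0.422  0.023] [485. 304.]
sleeve_arm 0.8 [ 0.325 -0.204  0.024] [379. 305.]
pocket_small_round 0.56 [0.584 0.197 0.018] [190. 177.]
pocket_large_round 0.78 [0.47  0.295 0.014] [140. 229.]
pocket_rectangle 0.93 [0.489 0.184 0.009] [194. 222.]
pocket_long_slot 0.71 [0.567 0.313 0.012] [135. 184.]
scene 537.7524958012813 [ 1.27041875 -0.18650473  0.61091445]
head_large 0.7 [ 0.616 -0.212  0.049] [227. 292.]
body_large 0.62 [ 0.478 -0.064  0.037] [304. 237.]
plinth 0.8 [ 0.458 -0.347  0.03 ] [147. 253.]
sleeve_arm 0.97 [ 0.335 -0.204  0.02 ] [224. 212.]
sleeve_arm 0.96 [ 0.61  -0.085  0.015] [306. 295.]
sleeve_arm 0.66 [ 0.35  -0.073  0.018] [289. 209.]
sleeve_arm 0.64 [ 0.356 -0.419  0.025] [113. 229.]
pocket_small_round 0.69 [0.586 0.198 0.018] [461. 262.]
pocket_large_round 0.75 [0.466 0.3   0.015] [485. 219.]
pocket_large_round 0.36 [ 0.475 -0.063  0.037] [304. 236.]
pocket_rectangle 0.72 [0.484 0.183 0.016] [432. 231.]
pocket_rectangle 0.35 [0.564 0.316 0.011] [517. 249.]
pocket_long_slot 0.88 [0.563 0.317 0.012] [517. 248.]
pocket_long_slot 0.67 [ 0.456 -0.204  0.026] [227. 244.]
```

View pics/top1.png

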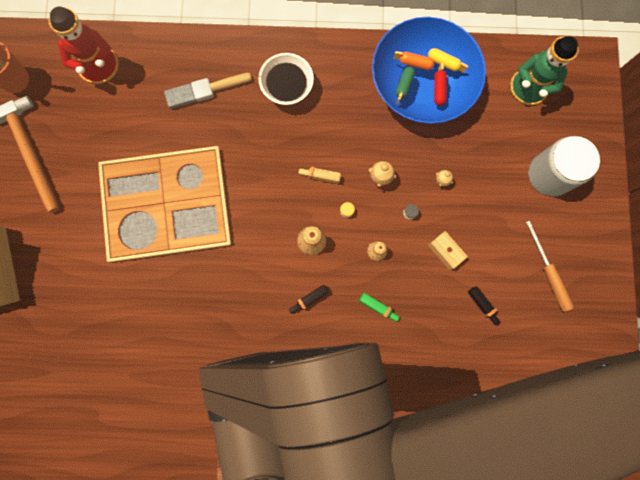

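View pics/scene1.png

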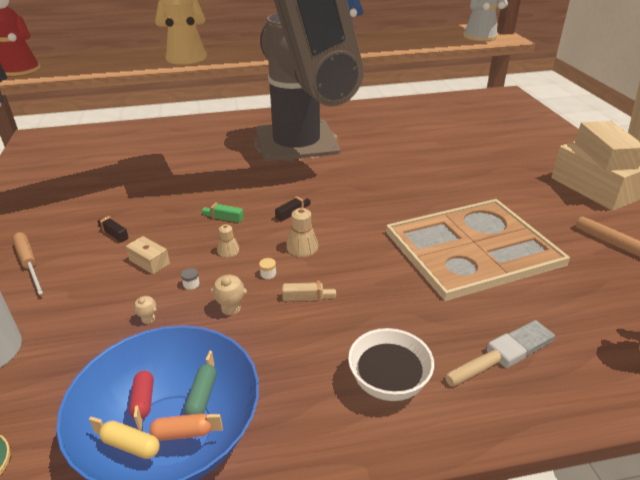

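Top view: the bare arm is at (320,175), hand to the left. The heads are at (382,173), large, and (445,178), small. The bodies are at (311,240), large, and (377,250), small. The plinth is at (449,250). The tray compartments are: slot (133,184), small round (190,176), large round (139,230), rectangle (195,222). The black and green arm shapes at (310,299), (380,307) and (484,305) are not meant. I'll confirm in an enlarged crop and measure.

```bash
cat > b.py <<'E'
from h import *
p=ctrl.read_camera("top");save(p,"crop1.png",(290,150,480,275),4)
im=p["color"];hsv=cv2.cvtColor(im,cv2.COLOR_RGB2HSV)
# grey pocket floors
m=((hsv[:,:,1]<70)).astype(np.uint8)*255
t=np.zeros_like(m);t[145:262,98:232]=m[145:262,98:232]
t=cv2.morphologyEx(t,cv2.MORPH_OPEN,np.ones((3,3)))
def props(mask,z,amin):
    for c in cv2.findContours(mask,cv2.RETR_EXTERNAL,cv2.CHAIN_APPROX_NONE)[0]:
        if cv2.contourArea(c)<amin: continue
        W=np.array([ray(p,u,v,z)[:2] for u,v in c[:,0].astype(float)])*1000
        (x,y),(w,h),a=cv2.minAreaRect(W.astype(np.float32))
        print(c[:,0].mean(0).round(),"ctr",round(x,1),round(y,1),"wh",round(w,1),round(h,1),"ang",round(a,1))
print("pockets");props(t,.009,100)
m2=cv2.inRange(hsv,(8,60,140),(30,190,255));t2=np.zeros_like(m2);t2[150:275,290:480]=m2[150:275,290:480]
print("wood");props(t2,.03,30)
cv2.imwrite("pics/m.png",cv2.resize(np.hstack([t2[150:275,290:480],t[140:265,95:235]]),None,fx=2.4,fy=2.4))
E
python3 b.py
```

```text
pockets
[138. 230.] ctr 468.9 301.8 wh 76.9 73.1 ang 4.1
[195. 222.] ctr 489.4 182.7 wh 58.7 87.4 ang 9.9
[133. 184.] ctr 567.5 317.9 wh 36.2 102.6 ang 9.8
[190. 176.] ctr 587.5 199.1 wh 50.7 46.8 ang 3.3
wood
[392. 211.] ctr 519.7 -217.7 wh 264.2 401.9 ang 1.7
```

View pics/crop1.png

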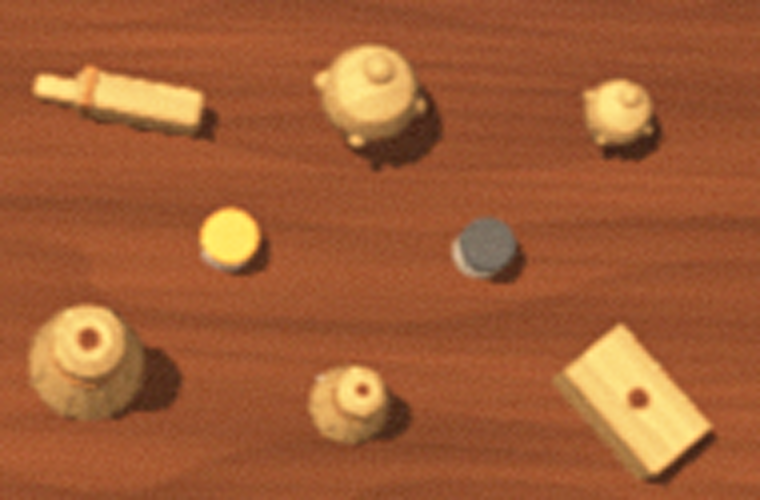

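View pics/m.png

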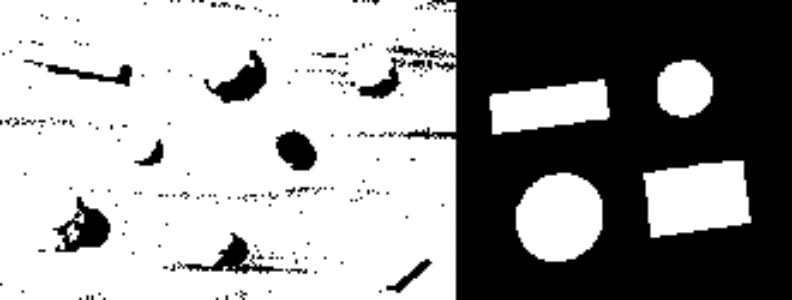

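Crop: the large head is at crop (370,92), clearly bigger than the look-alike at (618,112). The large body is at (88,360), bigger than the one at (350,403). The plinth is at (638,400) and the bare arm at (120,100), so the choices are confirmed. The compartments measure as specified, with the tray yaw at about +9.8°. Now I'll refine the part poses.

```bash
cat > c.py <<'E'
from h import *
p=ctrl.read_camera("top");im=cv2.resize(p["color"],None,fx=4,fy=4,interpolation=cv2.INTER_CUBIC)
g=im[:,:,1]
def seg(b,z,name,thr=118):
    u0,v0,u1,v1=b;r=g[v0*4:v1*4,u0*4:u1*4]
    t,m=cv2.threshold(cv2.GaussianBlur(r,(5,5),0),thr,255,cv2.THRESH_BINARY)
    m=cv2.morphologyEx(m,cv2.MORPH_OPEN,np.ones((9,9)))
    c=max(cv2.findContours(m,cv2.RETR_EXTERNAL,cv2.CHAIN_APPROX_NONE)[0],key=cv2.contourArea)[:,0]
    px=(c+np.array([u0*4,v0*4])+.5)/4-.5
    W=np.array([ray(p,u,v,z)[:2] for u,v in px])*1000
    (x,y),(w,h),a=cv2.minAreaRect(W.astype(np.float32));M=cv2.moments(W.astype(np.float32).reshape(-1,1,2))
    print(name,"rect",round(x,1),round(y,1),round(w,1),round(h,1),round(a,1),"centroid",round(M['m10']/M['m00'],1),round(M['m01']/M['m00'],1))
    return cv2.drawContours(im,[(c+np.array([u0*4,v0*4]))],-1,(0,255,255),1)
seg((366,155,400,192),.0395,"head")
seg((294,223,330,258),.03,"body")
seg((426,228,472,273),.034,"plinth",150)
seg((295,164,344,186),.026,"arm",)
cv2.imwrite("pics/seg.png",im[600:1100,1160:1920,::-1])
for n,uv,z in(("plinth dot",(449.5,249.5),.034),("body top hole",(312.2,234.4),.082),("topknot",(384.7,167),.071),("ball",(382.3,173),.0395)):print(n,(ray(p,*uv,z)*1000).round(1))
E
python3 c.py
```

```text
head rect 602.1 -205.2 44.7 49.8 28.7 centroid 602.2 -205.0
body rect 458.9 -55.7 42.5 58.6 54.8 centroid 459.1 -56.2
plinth rect 442.3 -346.0 70.1 40.6 41.5 centroid 442.1 -345.9
arm rect 598.9 -75.7 89.6 21.4 80.0 centroid 597.6 -79.1
plinth dot [ 441.7 -347.4   34. ]
body top hole [457.5 -63.8  82. ]
topknot [ 602.4 -208.1   71. ]
ball [ 598.5 -207.5   39.5]
```

View pics/seg.png

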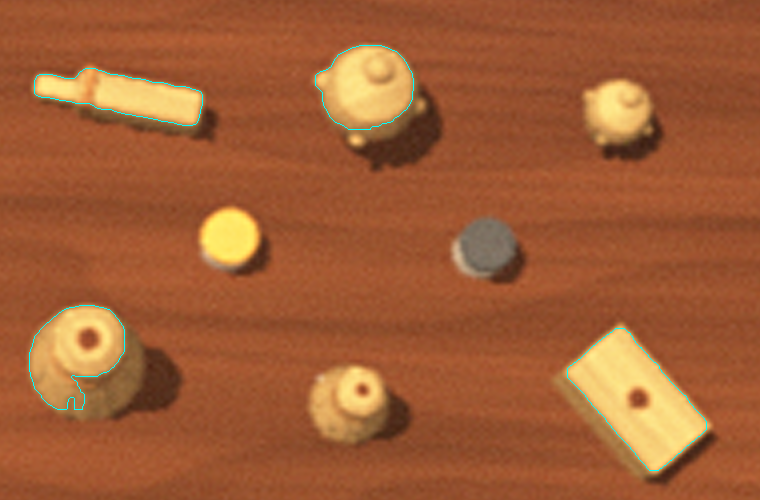

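The outlines fit: the plinth is 70×40 at 41.5° and the arm is 90 long at about 79°. On to the first move.

```bash
cat > m.py <<'E'
import sys
from h import *
# args: groups x,y,z(mm),psi(deg) TCP targets -> turn (deg) and shift (mm) in present tool axes
s=ctrl.get_state();P=np.array(s["eef_pos"])*1000;Q=R.from_quat(s["tcp_rot"])
print("t",round(s["time"],2),P.round(1),"psi",round(np.degrees(np.arctan2(*Q.as_matrix()[[1,0],0])),1),"open",round(s["opening"],3),"F",np.round(s["contact_force"],1),round(float(np.max(s["finger_force"])),1),"q",np.round(s["qpos"],2))
for a in sys.argv[1:]:
    x,y,z,ps=map(float,a.split(","))
    T=R.from_euler("z",ps,degrees=True)*R.from_euler("x",180,degrees=True)
    print(a,"turn",(Q.inv()*T).as_rotvec(degrees=True).round(1),"shift",Q.inv().apply(np.array([x,y,z])-P).round(1))
E
python3 m.py 598.5,-207.5,160,31 598.5,-207.5,40,31
python3 - <<'E'
from h import *
p=ctrl.read_camera("top")
for n,uv,z in(("foot",(311.5,240.0),.003),("armgrip",(322.1,173.7),.026),("arm end",(339.9,177),.026),("chest",(312.2,234.4),.082)):print(n,(ray(p,*uv,z)*1000).round(1))
E
```

```text
t 1.0 [ 257.1 -624.1  253.3] psi 22.4 open 0.998 F [-0.5 -0.2  0.2] 0.0 q [-1.33  0.29  1.58 -0.    1.28 -0.15]
598.5,-207.5,160,31 turn [-0.   0.  -8.6] shift [ 474.3 -255.2   93.3]
598.5,-207.5,40,31 turn [-0.   0.  -8.6] shift [ 474.3 -255.2  213.3]
foot [458.5 -63.5   3. ]
armgrip [597.1 -82.1  26. ]
arm end [ 591.  -119.8   26. ]
chest [457.5 -63.8  82. ]
```

The manual's scale: shifts go in shares of 0.6 m and turns go in shares of 180 degrees. Converting my numbers, 474 mm is 0.79, -255 mm is -0.425, -8.6 degrees is -0.0478.

Request:
send_rows:
  rows: "0 0 -0.0478 0.79 -0.425 0.15 1;0 0 -0.0478 0.79 -0.425 0.15 1;0 0 -0.0478 0.79 -0.425 0.15 1;0 0 -0.0478 0.79 -0.425 0.15 1;0 0 -0.0478 0.79 -0.425 0.15 1;0 0 -0.0478 0.79 -0.425 0.15 1;0 0 -0.0478 0.79 -0.425 0.15 1;0 0 -0.0478 0.79 -0.425 0.15 1"
  grip_force: 40

```text
time: 2.05
eef_pos: [0.5709, -0.241, 0.171]
tcp_rot: [0.964, 0.267, 0.0, 0.0]
contact_force: [0.2, -0.4, 0.8]
opening: 1.0
finger_force: 0.0
```

Request:
send_rows:
  rows: "0 0 0 0 0 0 1"

```text
time: 2.17
eef_pos: [0.5713, -0.2386, 0.1697]
tcp_rot: [0.963, 0.27, -0.0, -0.001]
contact_force: [0.4, -0.8, -0.5]
opening: 0.997
finger_force: 0.0
```

```bash
python3 m.py 598.5,-207.5,160,31 598.5,-207.5,40,31
```

```text
t 2.17 [ 571.3 -238.6  169.7] psi 31.3 open 0.997 F [ 0.4 -0.8 -0.5] 0.0 q [-0.56  0.25  1.79  0.    1.11  0.46]
598.5,-207.5,160,31 turn [-0.1  0.   0.3] shift [ 39.5 -12.4   9.7]
598.5,-207.5,40,31 turn [-0.1  0.   0.3] shift [ 39.5 -12.2 129.7]
```

In the tool's units: 128 mm is 0.2133, 39.5 mm is 0.0658.

Request:
send_rows:
  rows: "0 0 0 0.0658 -0.0207 0.0167 1;0 0 0 0.0658 -0.0207 0.0167 1;0 0 0 0.0658 -0.0207 0.1 1;0 0 0 0.0658 -0.0207 0.1667 1;0 0 0 0.0658 -0.0207 0.2133 1;0 0 0 0.0658 -0.0207 0.2133 1"

```text
time: 2.92
eef_pos: [0.5946, -0.2121, 0.0403]
tcp_rot: [0.964, 0.266, -0.002, -0.002]
contact_force: [-0.4, 0.3, -0.7]
opening: 0.999
finger_force: 0.0
```

```bash
python3 m.py 598.5,-207.5,40,31; python3 - <<'E'
from h import *
p=ctrl.read_camera("scene");save(p,"s2.png",(130,190,370,340),3)
E
```

```text
t 2.92 [ 594.6 -212.1   40.3] psi 30.9 open 0.999 F [-0.4  0.3 -0.7] 0.0 q [-0.5   0.44  1.8  -0.    0.9   0.53]
598.5,-207.5,40,31 turn [-0.3  0.2 -0.1] shift [ 5.7 -2.   0.3]
```

View pics/s2.png

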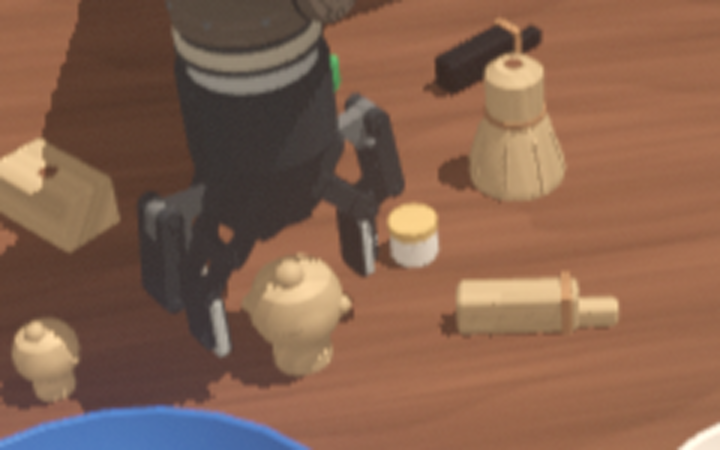

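The fingers straddle the large head in the scene crop (tips at (215,345) and (362,265)). I'll fix the 6 mm residual and close.

In the tool's units: 5.7 mm is 0.0095, -2 mm is -0.0033.

Request:
send_rows:
  rows: "0 0 0 0.0095 -0.0033 0 1;0 0 0 0.0095 -0.0033 0 1;0 0 0 0.0095 -0.0033 0 -1;0 0 0 0.0095 -0.0033 0 -1;0 0 0 0.0095 -0.0033 0 -1;0 0 0 0.0095 -0.0033 0 -1;0 0 0 0.0095 -0.0033 0 -1;0 0 0 0.0095 -0.0033 0 -1"
  grip_force: 40

```text
time: 3.98
eef_pos: [0.6016, -0.2072, 0.0437]
tcp_rot: [0.964, 0.267, 0.0, 0.0]
contact_force: [0.1, 1.2, 4.4]
opening: 0.569
finger_force: 41.6
```

In the tool's units: -110 mm is -0.1833, -60 mm is -0.1.

Request:
send_rows:
  rows: "0 0 0 0 0 -0.0333 -1;0 0 0 0 0 -0.1 -1;0 0 0 0 0 -0.1833 -1;0 0 0 0 0 -0.1833 -1"

```text
time: 4.47
eef_pos: [0.6039, -0.2085, 0.1594]
tcp_rot: [0.964, 0.267, 0.004, 0.004]
contact_force: [-0.3, 0.4, 0.0]
opening: 0.568
finger_force: 41.5
```

```bash
python3 m.py 587.5,199.1,160,31 587.5,199.1,50,31; python3 - <<'E'
from h import *
p=ctrl.read_camera("scene");save(p,"s3.png",(130,110,370,310),3)
E
```

```text
t 4.47 [ 603.9 -208.5  159.4] psi 31.0 open 0.568 F [-0.3  0.4  0. ] 41.5 q [-0.49  0.29  1.75 -0.    1.09  0.54]
587.5,199.1,160,31 turn [ 0.6 -0.3 -0. ] shift [ 195.9 -357.8   -2.9]
587.5,199.1,50,31 turn [ 0.6 -0.3 -0. ] shift [ 195.3 -358.9  107.1]
```

View pics/s3.png

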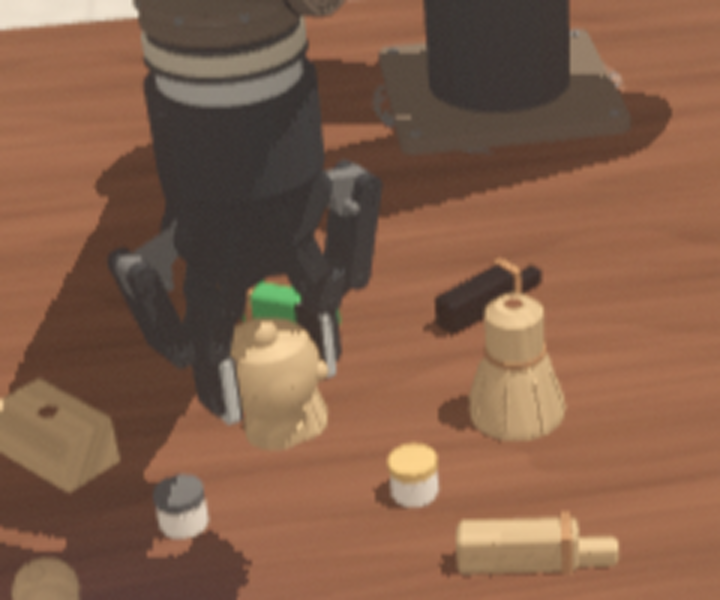

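Head held (40 N) with a slight tilt about the grip line; setting it down on the floor will level it. Carry it to the small round compartment.

Request:
send_rows:
  rows: "0 0 0 0.326 -0.5972 0 -1;0 0 0 0.326 -0.5972 0 -1;0 0 0 0.326 -0.5972 0 -1;0 0 0 0.326 -0.5972 0 -1;0 0 0 0.326 -0.5972 0 -1;0 0 0 0.326 -0.5972 0 -1;0 0 0 0.326 -0.5972 0 -1;0 0 0 0.326 -0.5972 0 -1"

```text
time: 5.52
eef_pos: [0.5825, 0.203, 0.151]
tcp_rot: [0.963, 0.269, -0.002, -0.0]
contact_force: [-0.1, 0.2, -1.5]
opening: 0.567
finger_force: 41.6
```

Request:
send_rows:
  rows: "0 0 0 0 0 0 -1;0 0 0 0 0 0 -1"

```text
time: 5.78
eef_pos: [0.5841, 0.1995, 0.1523]
tcp_rot: [0.964, 0.266, -0.001, 0.0]
contact_force: [-0.6, -0.8, -0.2]
opening: 0.565
finger_force: 41.6
```

```bash
python3 m.py 587.5,199.1,65,31; python3 - <<'E'
from h import *
p=ctrl.read_camera("scene");save(p,"s4.png",(370,90,590,310),2.7)
E
```

```text
t 5.78 [584.1 199.5 152.3] psi 30.9 open 0.565 F [-0.6 -0.8 -0.2] 41.6 q [ 0.16  0.26  1.8  -0.    1.08  1.2 ]
587.5,199.1,65,31 turn [-0.   0.1 -0.1] shift [ 2.8  2.1 87.3]
```

View pics/s4.png

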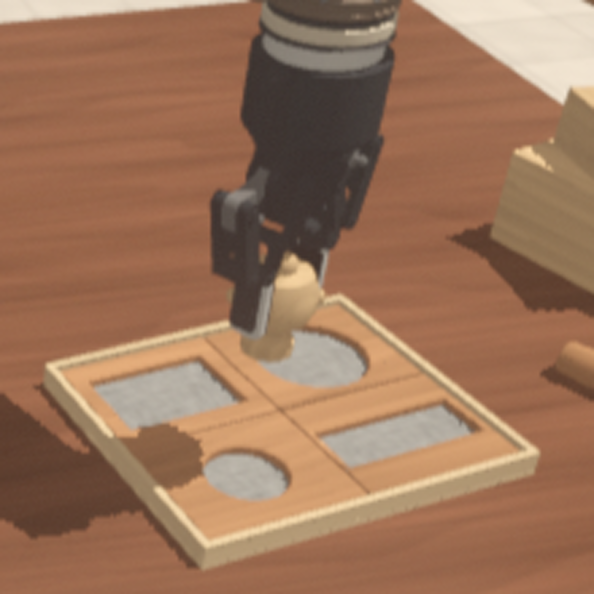

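The head hangs ~8° off upright, with its foot about 5 mm off centre. That is within the compartment's margin and stable. Lower it to light contact and release.

In the tool's units: 100 mm is 0.1667, 98 mm is 0.1633.

Request:
send_rows:
  rows: "0 0 0 0.005 0.0033 0.0667 -1;0 0 0 0.005 0.0033 0.1333 -1;0 0 0 0.005 0.0033 0.1583 -1;0 0 0 0.005 0.0033 0.1633 -1;0 0 0 0.005 0.0033 0.1667 -1;0 0 0 0.005 0.0033 0.1667 -1"

```text
time: 6.58
eef_pos: [0.5889, 0.2009, 0.0545]
tcp_rot: [0.964, 0.267, 0.001, 0.0]
contact_force: [0.3, -0.4, -0.3]
opening: 0.567
finger_force: 41.6
```

```bash
python3 m.py 587.5,199.1,52,31
```

```text
t 6.58 [588.9 200.9  54.5] psi 31.0 open 0.567 F [ 0.3 -0.4 -0.3] 41.6 q [ 0.17  0.4   1.83 -0.    0.91  1.2 ]
587.5,199.1,52,31 turn [ 0.1 -0.2 -0. ] shift [-2.1  0.8  2.5]
```

In the tool's units: 4 mm is 0.0067, 2 mm is 0.0033.

Request:
send_rows:
  rows: "0 0 0 -0.0017 0 0.0033 -1;0 0 0 -0.0017 0 0.0067 -1;0 0 0 -0.0017 0 0.0067 -1"

```text
time: 6.95
eef_pos: [0.5881, 0.2005, 0.0517]
tcp_rot: [0.964, 0.267, 0.001, 0.0]
contact_force: [-3.5, -1.3, 8.4]
opening: 0.568
finger_force: 42.3
```

In the tool's units: -110 mm is -0.1833, -80 mm is -0.1333.

Request:
send_rows:
  rows: "0 0 0 0 0 0 0.4;0 0 0 0 0 0 0.6;0 0 0 0 0 0 0.8;0 0 0 0 0 0 1;0 0 0 0 0 0 1;0 0 0 0 0 -0.0667 1;0 0 0 0 0 -0.1333 1;0 0 0 0 0 -0.1833 1"

```text
time: 7.95
eef_pos: [0.5875, 0.2003, 0.1609]
tcp_rot: [0.964, 0.267, 0.001, 0.0]
contact_force: [0.2, 0.4, -0.4]
opening: 1.003
finger_force: 0.0
```

```bash
python3 m.py 458,-63.7,160,31 458,-63.7,66,31; python3 - <<'E'
from h import *
p=ctrl.read_camera("scene");save(p,"s5.png",(370,90,590,310),2.7)
E
```

```text
t 7.95 [587.5 200.3 160.9] psi 31.0 open 1.003 F [ 0.2  0.4 -0.4] 0.0 q [0.17 0.26 1.79 0.   1.09 1.2 ]
458,-63.7,160,31 turn [ 0.  -0.1 -0. ] shift [-246.9  159.6    0.5]
458,-63.7,66,31 turn [ 0.  -0.1 -0. ] shift [-247.1  159.5   94.5]
```

View pics/s5.png

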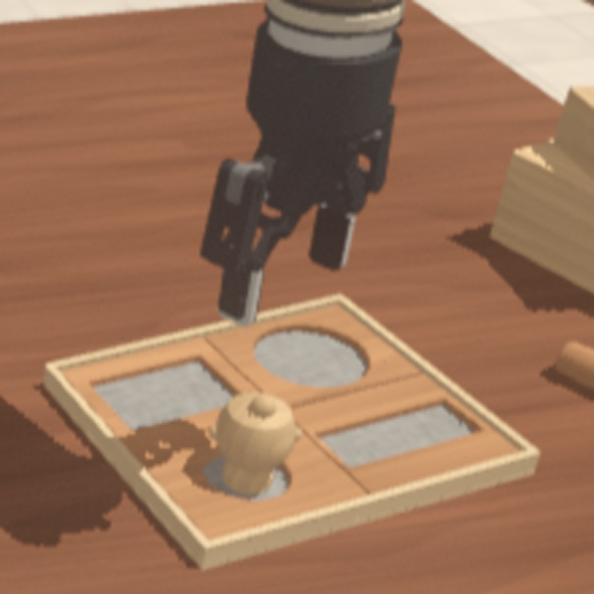

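The head stands upright in the small round compartment (foot at crop (252,490), inside the opening). Next, the large body.

In the tool's units: -247 mm is -0.4117, 159.5 mm is 0.2658.

Request:
send_rows:
  rows: "0 0 0 -0.4117 0.2658 0 1;0 0 0 -0.4117 0.2658 0 1;0 0 0 -0.4117 0.2658 0 1;0 0 0 -0.4117 0.2658 0 1;0 0 0 -0.4117 0.2658 0 1;0 0 0 -0.4117 0.2658 0 1;0 0 0 -0.4117 0.2658 0 1;0 0 0 -0.4117 0.2658 0 1"

```text
time: 9.0
eef_pos: [0.4577, -0.0629, 0.1587]
tcp_rot: [0.963, 0.268, -0.0, -0.0]
contact_force: [-0.3, -0.3, -0.3]
opening: 1.002
finger_force: 0.0
```

```bash
python3 m.py 458,-63.7,66,31
```

```text
t 9.0 [457.7 -62.9 158.7] psi 31.1 open 1.002 F [-0.3 -0.3 -0.3] 0.0 q [-0.36 -0.09  2.17  0.    1.07  0.67]
458,-63.7,66,31 turn [-0.  -0.   0.1] shift [-0.2  0.9 92.7]
```

In the tool's units: 93 mm is 0.155, 80 mm is 0.1333.

Request:
send_rows:
  rows: "0 0 0 0 0.0017 0.0667 1;0 0 0 0 0.0017 0.1333 1;0 0 0 0 0.0017 0.155 1;0 0 0 0 0.0017 0.155 1;0 0 0 0 0.0017 0.155 1"

```text
time: 9.62
eef_pos: [0.4593, -0.0648, 0.0674]
tcp_rot: [0.964, 0.267, 0.001, 0.001]
contact_force: [-0.4, 0.3, -0.6]
opening: 1.001
finger_force: 0.0
```

```bash
python3 m.py 458,-63.7,66,31; python3 - <<'E'
from h import *
p=ctrl.read_camera("scene");save(p,"s6.png",(220,110,400,270),3)
E
```

```text
t 9.62 [459.3 -64.8  67.4] psi 31.0 open 1.001 F [-0.4  0.3 -0.6] 0.0 q [-0.36  0.07  2.21  0.    0.86  0.67]
458,-63.7,66,31 turn [ 0.1 -0.1  0. ] shift [-0.5 -1.6  1.4]
```

View pics/s6.png

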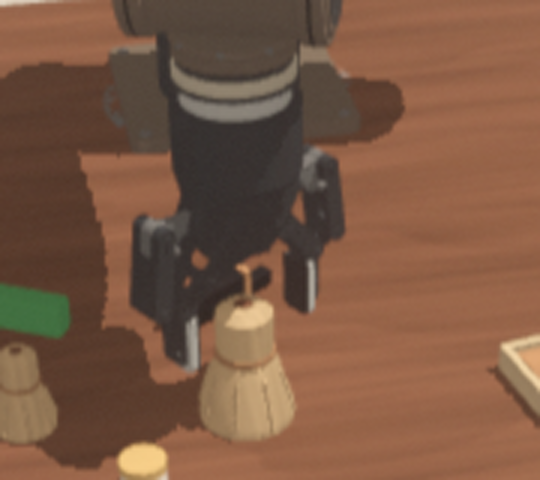

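The chest (245,330) sits centred between the tips at (190,360) and (305,305). Close and lift.

In the tool's units: -1.5 mm is -0.0025, 1.4 mm is 0.0023.

Request:
send_rows:
  rows: "0 0 0 -0.0008 -0.0025 0.0023 0;0 0 0 -0.0008 -0.0025 0.0023 -1;0 0 0 -0.0008 -0.0025 0.0023 -1;0 0 0 -0.0008 -0.0025 0.0023 -1;0 0 0 -0.0008 -0.0025 0.0023 -1;0 0 0 -0.0008 -0.0025 0.0023 -1;0 0 0 -0.0008 -0.0025 0.0023 -1;0 0 0 -0.0008 -0.0025 0.0023 -1"
  grip_force: 50

```text
time: 10.68
eef_pos: [0.4572, -0.0638, 0.065]
tcp_rot: [0.964, 0.267, 0.0, 0.0]
contact_force: [-1.7, 0.5, 5.7]
opening: 0.404
finger_force: 50.6
```

In the tool's units: -100 mm is -0.1667, -60 mm is -0.1.

Request:
send_rows:
  rows: "0 0 0 0 0 0 -1;0 0 0 0 0 -0.0333 -1;0 0 0 0 0 -0.1 -1;0 0 0 0 0 -0.1667 -1;0 0 0 0 0 -0.1667 -1;0 0 0 0 0 -0.1667 -1"

```text
time: 11.42
eef_pos: [0.4556, -0.0631, 0.1629]
tcp_rot: [0.964, 0.267, -0.001, -0.001]
contact_force: [-0.6, -0.1, -1.3]
opening: 0.408
finger_force: 50.0
```

```bash
python3 m.py 468.9,301.8,165,31; python3 - <<'E'
from h import *
p=ctrl.read_camera("scene");save(p,"s7.png",(220,80,400,270),3)
E
```

```text
t 11.43 [455.6 -63.1 162.9] psi 31.0 open 0.408 F [-0.6 -0.1 -1.3] 50.0 q [-0.36 -0.1   2.17  0.    1.08  0.67]
468.9,301.8,165,31 turn [-0.1  0.1 -0. ] shift [ 199.3 -306.    -1.7]
```

View pics/s7.png

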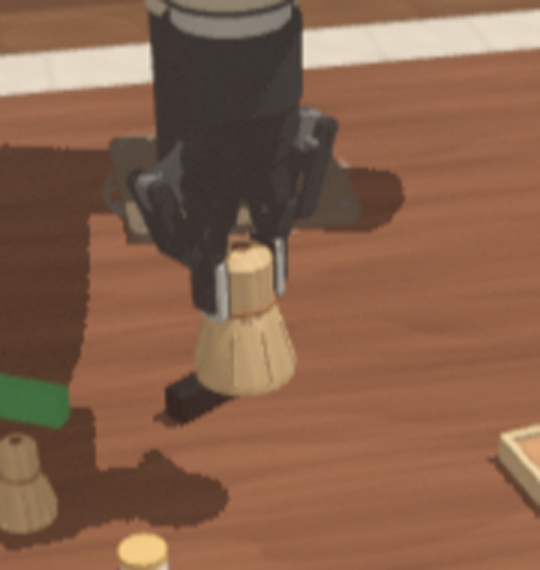

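Body held upright. Carry it to the large round compartment.

In the tool's units: -306 mm is -0.51, 199.3 mm is 0.3322.

Request:
send_rows:
  rows: "0 0 0 0.3322 -0.51 -0.0033 -1;0 0 0 0.3322 -0.51 -0.0033 -1;0 0 0 0.3322 -0.51 -0.0033 -1;0 0 0 0.3322 -0.51 -0.0033 -1;0 0 0 0.3322 -0.51 -0.0033 -1;0 0 0 0.3322 -0.51 -0.0033 -1;0 0 0 0.3322 -0.51 -0.0033 -1;0 0 0 0.3322 -0.51 -0.0033 -1"

```text
time: 12.48
eef_pos: [0.4688, 0.3008, 0.1643]
tcp_rot: [0.964, 0.267, -0.002, 0.0]
contact_force: [-0.2, -1.3, -0.5]
opening: 0.405
finger_force: 50.3
```

Request:
send_rows:
  rows: "0 0 0 0 0 0 -1;0 0 0 0 0 0 -1"

```text
time: 12.72
eef_pos: [0.4701, 0.3002, 0.1662]
tcp_rot: [0.964, 0.266, -0.0, 0.0]
contact_force: [0.7, 0.9, 0.8]
opening: 0.405
finger_force: 50.3
```

```bash
python3 m.py 468.9,301.8,73,31
```

```text
t 12.72 [470.1 300.2 166.2] psi 30.9 open 0.405 F [0.7 0.9 0.8] 50.3 q [ 0.39  0.12  1.94 -0.    1.08  1.42]
468.9,301.8,73,31 turn [ 0.   0.  -0.1] shift [-0.1 -2.  93.2]
```

In the tool's units: 93 mm is 0.155, 91 mm is 0.1517.

Request:
send_rows:
  rows: "0 0 0 0 -0.0033 0.0667 -1;0 0 0 0 -0.0033 0.125 -1;0 0 0 0 -0.0033 0.1467 -1;0 0 0 0 -0.0033 0.1517 -1;0 0 0 0 -0.0033 0.155 -1;0 0 0 0 -0.0033 0.155 -1"

```text
time: 13.48
eef_pos: [0.4698, 0.3034, 0.0748]
tcp_rot: [0.964, 0.267, 0.001, -0.0]
contact_force: [-0.1, 0.2, -1.0]
opening: 0.405
finger_force: 50.3
```

```bash
python3 m.py 468.9,301.8,73,31
```

```text
t 13.47 [469.8 303.4  74.8] psi 31.0 open 0.405 F [-0.1  0.2 -1. ] 50.3 q [0.39 0.25 1.98 0.   0.91 1.42]
468.9,301.8,73,31 turn [ 0.  -0.1 -0. ] shift [-1.6  0.9  1.8]
```

In the tool's units: 2 mm is 0.0033, -1.5 mm is -0.0025.

Request:
send_rows:
  rows: "0 0 0 -0.0025 0.0017 0.0025 -1;0 0 0 -0.0025 0.0017 0.0033 -1;0 0 0 -0.0025 0.0017 0.0033 -1"

```text
time: 13.85
eef_pos: [0.469, 0.3019, 0.0731]
tcp_rot: [0.964, 0.267, 0.001, -0.0]
contact_force: [-0.9, 1.1, 4.9]
opening: 0.401
finger_force: 51.1
```

In the tool's units: -100 mm is -0.1667, -80 mm is -0.1333.

Request:
send_rows:
  rows: "0 0 0 0 0 0 0.2;0 0 0 0 0 0 0.5;0 0 0 0 0 0 0.8;0 0 0 0 0 0 1;0 0 0 0 0 0 1;0 0 0 0 0 -0.0667 1;0 0 0 0 0 -0.1333 1;0 0 0 0 0 -0.1667 1"

```text
time: 14.85
eef_pos: [0.4692, 0.3019, 0.1743]
tcp_rot: [0.964, 0.267, 0.002, -0.0]
contact_force: [0.3, 0.2, 0.2]
opening: 1.004
finger_force: 0.0
```

```bash
python3 m.py 442.2,-346.3,150,41.5 ; python3 - <<'E'
from h import *
p=ctrl.read_camera("scene");save(p,"s8.png",(370,90,590,310),2.7)
E
```

```text
t 14.85 [469.2 301.9 174.3] psi 31.0 open 1.004 F [0.3 0.2 0.2] 0.0 q [0.39 0.11 1.94 0.   1.09 1.42]
442.2,-346.3,150,41.5 turn [  0.1  -0.2 -10.5] shift [-357.1  541.8   23.2]
```

View pics/s8.png

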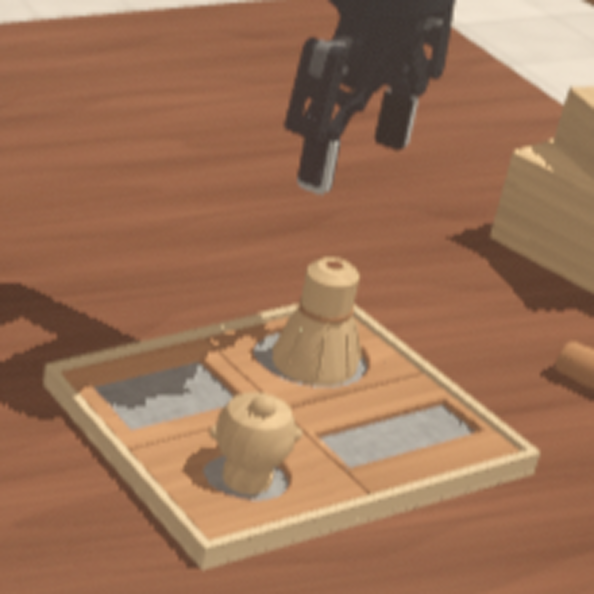

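Body seated in the large round compartment (foot inside the opening at (320,365)). Next, the plinth.

In the tool's units: 542 mm is 0.9033, -357 mm is -0.595, -10.5 degrees is -0.0583.

Request:
send_rows:
  rows: "0 0 -0.0583 -0.595 0.9033 0.0167 1;0 0 -0.0583 -0.595 0.9033 0.0167 1;0 0 -0.0583 -0.595 0.9033 0.0167 1;0 0 -0.0583 -0.595 0.9033 0.0167 1;0 0 -0.0583 -0.595 0.9033 0.0167 1;0 0 -0.0583 -0.595 0.9033 0.0167 1;0 0 -0.0583 -0.595 0.9033 0.0167 1;0 0 -0.0583 -0.595 0.9033 0.0167 1"

```text
time: 15.9
eef_pos: [0.4469, -0.1962, 0.1633]
tcp_rot: [0.935, 0.354, 0.0, -0.0]
contact_force: [0.5, 0.8, -0.8]
opening: 0.999
finger_force: 0.0
```

Request:
send_rows:
  rows: "0 0 0 0 0 0 1;0 0 0 0 0 0 1"

```text
time: 16.15
eef_pos: [0.4471, -0.1939, 0.163]
tcp_rot: [0.935, 0.354, -0.0, -0.001]
contact_force: [-0.3, 0.3, -0.4]
opening: 1.0
finger_force: 0.0
```

```bash
python3 m.py 442.2,-346.3,100,41.5
```

```text
t 16.15 [ 447.1 -193.9  163. ] psi 41.4 open 1.0 F [-0.3  0.3 -0.4] 0.0 q [-0.62 -0.03  2.11  0.    1.07  0.23]
442.2,-346.3,100,41.5 turn [-0.1  0.  -0.1] shift [-104.5  111.1   62.8]
```

In the tool's units: 111 mm is 0.185, -104.5 mm is -0.1742.

Request:
send_rows:
  rows: "0 0 0 -0.1742 0.185 0.1033 1;0 0 0 -0.1742 0.185 0.1033 1;0 0 0 -0.1742 0.185 0.1033 1;0 0 0 -0.1742 0.185 0.1033 1;0 0 0 -0.1742 0.185 0.1033 1"

```text
time: 16.77
eef_pos: [0.4433, -0.3448, 0.1016]
tcp_rot: [0.935, 0.355, -0.0, -0.001]
contact_force: [0.7, -0.3, 0.5]
opening: 1.0
finger_force: 0.0
```

```bash
python3 m.py 442.2,-346.3,31,41.5; python3 - <<'E'
from h import *
p=ctrl.read_camera("scene")
for z in(.134,.141,.148):print("closed",z,pix(p,[.465,-.0785,z]).round(1),"seen 292,187")
for z in(.038,.045,.052,.058):print("open",z,pix(p,[.481,-.101,z]).round(1),"seen 283,233")
E
```

```text
t 16.77 [ 443.3 -344.8  101.6] psi 41.6 open 1.0 F [ 0.7 -0.3  0.5] 0.0 q [-0.84  0.22  1.96  0.    0.96  0.  ]
442.2,-346.3,31,41.5 turn [-0.1 -0.   0.1] shift [-1.8  0.5 70.6]
closed 0.134 [292.9 188.2] seen 292,187
closed 0.141 [292.7 184.7] seen 292,187
closed 0.148 [292.5 181.2] seen 292,187
open 0.038 [284.2 239.6] seen 283,233
open 0.045 [284.  236.5] seen 283,233
open 0.052 [283.8 233.4] seen 283,233
open 0.058 [283.7 230.6] seen 283,233
```

Request:
send_rows:
  rows: "0 0 0 -0.003 0.0008 0.0583 1;0 0 0 -0.003 0.0008 0.1 1;0 0 0 -0.003 0.0008 0.1117 1;0 0 0 -0.003 0.0008 0.1117 1;0 0 0 -0.003 0.0008 0.1117 1"

```text
time: 17.45
eef_pos: [0.4427, -0.3487, 0.0364]
tcp_rot: [0.935, 0.355, 0.0, 0.001]
contact_force: [0.3, -0.3, 0.2]
opening: 0.999
finger_force: 0.0
```

```bash
python3 m.py 442.2,-346.3,34,41.5
```

```text
t 17.45 [ 442.7 -348.7   36.4] psi 41.5 open 0.999 F [ 0.3 -0.3  0.2] 0.0 q [-0.85  0.32  1.98  0.    0.84 -0.  ]
442.2,-346.3,34,41.5 turn [ 0.2 -0.   0. ] shift [ 1.2 -2.2  2.4]
```

In the tool's units: 2.4 mm is 0.004, -2.2 mm is -0.0037.

Request:
send_rows:
  rows: "0 0 0 0.002 -0.0037 0.004 0.5;0 0 0 0.002 -0.0037 0.004 0.2;0 0 0 0.002 -0.0037 0.004 -1;0 0 0 0.002 -0.0037 0.004 -1;0 0 0 0.002 -0.0037 0.004 -1;0 0 0 0.002 -0.0037 0.004 -1;0 0 0 0.002 -0.0037 0.004 -1;0 0 0 0.002 -0.0037 0.004 -1"
  grip_force: 50

```text
time: 18.45
eef_pos: [0.4416, -0.3463, 0.0329]
tcp_rot: [0.935, 0.354, 0.0, 0.001]
contact_force: [-0.5, -0.3, 4.1]
opening: 0.456
finger_force: 51.9
```

```bash
python3 m.py 442.2,-346.3,150,41.5
```

```text
t 18.45 [ 441.6 -346.3   32.9] psi 41.5 open 0.456 F [-0.5 -0.3  4.1] 51.9 q [-0.85  0.33  1.98 -0.    0.83  0.  ]
442.2,-346.3,150,41.5 turn [ 0.1  0.  -0. ] shift [   0.4    0.6 -117.1]
```

In the tool's units: -115 mm is -0.1917, -100 mm is -0.1667.

Request:
send_rows:
  rows: "0 0 0 0 0 0 -1;0 0 0 0 0 -0.0333 -1;0 0 0 0 0 -0.1 -1;0 0 0 0 0 -0.1667 -1;0 0 0 0 0 -0.1917 -1;0 0 0 0 0 -0.1917 -1;0 0 0 0 0 -0.1917 -1"

```text
time: 19.32
eef_pos: [0.4404, -0.3448, 0.1454]
tcp_rot: [0.935, 0.354, -0.001, -0.002]
contact_force: [-0.4, 0.2, -0.7]
opening: 0.461
finger_force: 51.3
```

```bash
python3 m.py 470,-60,150,70.5; python3 - <<'E'
from h import *
p=ctrl.read_camera("scene")
for r in ctrl.look_for(p,"plinth")[:2]: print(round(r["p"],2),world(p,r["position"]).round(3))
E
```

```text
t 19.32 [ 440.4 -344.8  145.4] psi 41.5 open 0.461 F [-0.4  0.2 -0.7] 51.3 q [-0.85  0.15  1.95  0.    1.05  0.  ]
470,-60,150,70.5 turn [ -0.2  -0.1 -29. ] shift [ 210.9 -193.7   -3.9]
0.81 [ 0.464 -0.336  0.141]
```

Plinth lifted (opening 0.46 ≈ 39 mm; the network sees it at z 0.14). Carry it over.

In the tool's units: 211 mm is 0.3517, -194 mm is -0.3233, -29 degrees is -0.1611.

Request:
send_rows:
  rows: "0 0 -0.1611 0.3517 -0.3233 -0.0067 -1;0 0 -0.1611 0.3517 -0.3233 -0.0067 -1;0 0 -0.1611 0.3517 -0.3233 -0.0067 -1;0 0 -0.1611 0.3517 -0.3233 -0.0067 -1;0 0 -0.1611 0.3517 -0.3233 -0.0067 -1;0 0 -0.1611 0.3517 -0.3233 -0.0067 -1;0 0 -0.1611 0.3517 -0.3233 -0.0067 -1"

```text
time: 20.3
eef_pos: [0.4705, -0.061, 0.1507]
tcp_rot: [0.817, 0.577, -0.001, -0.0]
contact_force: [-0.2, -0.3, -1.1]
opening: 0.458
finger_force: 51.3
```

```bash
python3 m.py 489.4,182.7,145,99.8
```

```text
t 20.3 [470.5 -61.  150.7] psi 70.5 open 0.458 F [-0.2 -0.3 -1.1] 51.3 q [-0.34 -0.05  2.14 -0.    1.05 -0.  ]
489.4,182.7,145,99.8 turn [ -0.1   0.  -29.3] shift [236.1 -63.5   5.7]
```

In the tool's units: 236 mm is 0.3933, -63.5 mm is -0.1058, -29.3 degrees is -0.1628.

Request:
send_rows:
  rows: "0 0 -0.1628 0.3933 -0.1058 0.0083 -1;0 0 -0.1628 0.3933 -0.1058 0.0083 -1;0 0 -0.1628 0.3933 -0.1058 0.0083 -1;0 0 -0.1628 0.3933 -0.1058 0.0083 -1;0 0 -0.1628 0.3933 -0.1058 0.0083 -1;0 0 -0.1628 0.3933 -0.1058 0.0083 -1;0 0 -0.1628 0.3933 -0.1058 0.0083 -1;0 0 -0.1628 0.3933 -0.1058 0.0083 -1"

```text
time: 21.3
eef_pos: [0.49, 0.1815, 0.1464]
tcp_rot: [0.645, 0.764, -0.0, 0.0]
contact_force: [-0.4, 0.4, -1.1]
opening: 0.46
finger_force: 51.3
```

```bash
python3 m.py 489.4,182.7,60,99.8
```

```text
t 21.3 [490.  181.5 146.4] psi 99.6 open 0.46 F [-0.4  0.4 -1.1] 51.3 q [ 0.16  0.07  2.04 -0.    1.04 -0.01]
489.4,182.7,60,99.8 turn [-0.   0.  -0.2] shift [ 1.3 -0.4 86.4]
```

In the tool's units: 102 mm is 0.17, 1.3 mm is 0.0022.

Request:
send_rows:
  rows: "0 0 0 0.0022 -0.0007 0.075 -1;0 0 0 0.0022 -0.0007 0.1417 -1;0 0 0 0.0022 -0.0007 0.1617 -1;0 0 0 0.0022 -0.0007 0.17 -1;0 0 0 0.0022 -0.0007 0.17 -1;0 0 0 0.0022 -0.0007 0.17 -1"

```text
time: 22.05
eef_pos: [0.4904, 0.1843, 0.046]
tcp_rot: [0.644, 0.765, 0.001, 0.001]
contact_force: [-0.0, 0.1, -0.3]
opening: 0.457
finger_force: 51.3
```

```bash
python3 m.py 489.4,182.7,41,99.8
```

```text
t 22.05 [490.4 184.3  46. ] psi 99.8 open 0.457 F [-0.   0.1 -0.3] 51.3 q [ 0.17  0.23  2.07 -0.    0.84 -0.01]
489.4,182.7,41,99.8 turn [ 0.2  0.  -0. ] shift [-1.5 -1.3  5. ]
```

In the tool's units: 5 mm is 0.0083, -1.5 mm is -0.0025.

Request:
send_rows:
  rows: "0 0 0 -0.0025 -0.0022 0.0033 -1;0 0 0 -0.0025 -0.0022 0.0058 -1;0 0 0 -0.0025 -0.0022 0.0083 -1;0 0 0 -0.0025 -0.0022 0.0083 -1"

```text
time: 22.55
eef_pos: [0.4883, 0.1825, 0.0409]
tcp_rot: [0.644, 0.765, -0.0, -0.0]
contact_force: [-3.5, -1.6, 9.6]
opening: 0.456
finger_force: 52.4
```

In the tool's units: -120 mm is -0.2, -110 mm is -0.1833.

Request:
send_rows:
  rows: "0 0 0 0 0 0 0.05;0 0 0 0 0 0 0.15;0 0 0 0 0 0 0.25;0 0 0 0 0 -0.0333 0.3;0 0 0 0 0 -0.1 0.6;0 0 0 0 0 -0.1833 1;0 0 0 0 0 -0.2 1;0 0 0 0 0 -0.2 1"

```text
time: 23.55
eef_pos: [0.4883, 0.1825, 0.1598]
tcp_rot: [0.644, 0.765, 0.0, 0.0]
contact_force: [0.6, 0.2, -0.1]
opening: 1.0
finger_force: 0.0
```

```bash
python3 m.py 597.1,-82.1,110,79; python3 - <<'E'
from h import *
p=ctrl.read_camera("scene");save(p,"s9.png",(370,90,590,310),2.7)
E
```

```text
t 23.55 [488.3 182.5 159.8] psi 99.8 open 1.0 F [ 0.6  0.2 -0.1] 0.0 q [ 0.16  0.05  2.03  0.    1.06 -0.01]
597.1,-82.1,110,79 turn [ 0.1 -0.  20.8] shift [-279.2   62.2   49.8]
```

View pics/s9.png

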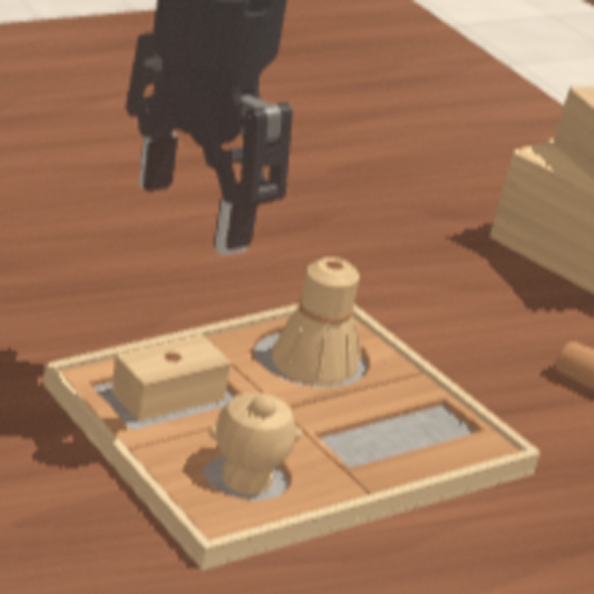

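The plinth sits in the rectangle, aligned. Now the arm.

In the tool's units: -279 mm is -0.465, 62 mm is 0.1033, 20.8 degrees is 0.1156.

Request:
send_rows:
  rows: "0 0 0.1156 -0.465 0.1033 0.0333 1;0 0 0.1156 -0.465 0.1033 0.0333 1;0 0 0.1156 -0.465 0.1033 0.0333 1;0 0 0.1156 -0.465 0.1033 0.0333 1;0 0 0.1156 -0.465 0.1033 0.0333 1;0 0 0.1156 -0.465 0.1033 0.0833 1;0 0 0.1156 -0.465 0.1033 0.0833 1;0 0 0.1156 -0.465 0.1033 0.0833 1"

```text
time: 24.6
eef_pos: [0.5959, -0.0813, 0.1084]
tcp_rot: [0.772, 0.636, -0.001, -0.001]
contact_force: [-0.2, -0.3, 0.6]
opening: 1.002
finger_force: 0.0
```

```bash
python3 m.py 597.1,-82.1,34,79
```

```text
t 24.6 [595.9 -81.3 108.4] psi 79.0 open 1.002 F [-0.2 -0.3  0.6] 0.0 q [-0.3   0.29  1.86  0.    1.   -0.11]
597.1,-82.1,34,79 turn [-0.1 -0.   0. ] shift [-0.5  1.5 74.4]
```

In the tool's units: 72 mm is 0.12, 1.5 mm is 0.0025.

Request:
send_rows:
  rows: "0 0 0 -0.0008 0.0025 0.0583 1;0 0 0 -0.0008 0.0025 0.1033 1;0 0 0 -0.0008 0.0025 0.12 1;0 0 0 -0.0008 0.0025 0.12 1;0 0 0 -0.0008 0.0025 0.12 1"

```text
time: 25.22
eef_pos: [0.5992, -0.0829, 0.0391]
tcp_rot: [0.772, 0.636, 0.001, 0.001]
contact_force: [0.1, 0.5, 0.1]
opening: 0.998
finger_force: 0.0
```

```bash
python3 m.py 597.1,-82.1,33,79
```

```text
t 25.23 [599.2 -82.9  39.1] psi 79.0 open 0.998 F [0.1 0.5 0.1] 0.0 q [-0.31  0.39  1.87  0.    0.87 -0.11]
597.1,-82.1,33,79 turn [0.2 0.  0. ] shift [ 0.3 -2.2  6.1]
```

In the tool's units: 6 mm is 0.01, -2.2 mm is -0.0037.

Request:
send_rows:
  rows: "0 0 0 0.0005 -0.0037 0.01 0.5;0 0 0 0.0005 -0.0037 0.01 0;0 0 0 0.0005 -0.0037 0.01 -0.3;0 0 0 0.0005 -0.0037 0.01 -1;0 0 0 0.0005 -0.0037 0.01 -1;0 0 0 0.0005 -0.0037 0.01 -1;0 0 0 0.0005 -0.0037 0.01 -1;0 0 0 0.0005 -0.0037 0.01 -1"
  grip_force: 50

```text
time: 26.22
eef_pos: [0.5963, -0.0822, 0.0318]
tcp_rot: [0.772, 0.636, 0.0, 0.0]
contact_force: [0.3, 0.2, 3.3]
opening: 0.222
finger_force: 51.4
```

Request:
send_rows:
  rows: "0 0 0 0 0 0 -1;0 0 0 0 0 0 -1;0 0 0 0 0 0 -1"

```text
time: 26.6
eef_pos: [0.5963, -0.0822, 0.0318]
tcp_rot: [0.772, 0.636, 0.0, 0.0]
contact_force: [-0.1, 0.6, 3.5]
opening: 0.225
finger_force: 51.6
```

Request:
send_rows:
  rows: "0 0 0 0 0 -0.0333 -1;0 0 0 0 0 -0.1 -1;0 0 0 0 0 -0.1667 -1;0 0 0 0 0 -0.1917 -1;0 0 0 0 0 -0.1917 -1;0 0 0 0 0 -0.1917 -1"

```text
time: 27.35
eef_pos: [0.5946, -0.0816, 0.1443]
tcp_rot: [0.772, 0.636, -0.001, -0.002]
contact_force: [0.0, -0.2, -1.0]
opening: 0.221
finger_force: 51.1
```

```bash
python3 m.py 568.9,310,150,99.8; python3 - <<'E'
from h import *
for c in("scene","top"):
    p=ctrl.read_camera(c);save(p,"arm_%s.png"%c,(200,120,360,300),4)
    for r in ctrl.look_for(p,"sleeve_arm")[:5]: print(c,round(r["p"],2),world(p,r["position"]).round(3))
E
```

```text
t 27.35 [594.6 -81.6 144.3] psi 79.0 open 0.221 F [ 0.  -0.2 -1. ] 51.1 q [-0.31  0.24  1.85  0.    1.06 -0.11]
568.9,310,150,99.8 turn [ -0.2  -0.1 -20.8] shift [ 379.5 -100.1   -5.1]
scene 0.86 [ 0.354 -0.421  0.022]
scene 0.73 [ 0.331 -0.203  0.02 ]
scene 0.7 [ 0.604 -0.073  0.123]
scene 0.56 [ 0.356 -0.089  0.019]
top 0.84 [ 0.326 -0.202  0.026]
top 0.65 [ 0.333 -0.067  0.022]
top 0.61 [ 0.333 -0.422  0.022]
top 0.33 [0.566 0.313 0.012]
```

Arm held (opening 0.22 ≈ 19 mm, seen at z 0.123). Carry it over the tray, raised a little to clear the head.

In the tool's units: 379.5 mm is 0.6325, -100 mm is -0.1667, -20.8 degrees is -0.1156.

Request:
send_rows:
  rows: "0 0 -0.1156 0.6325 -0.1667 -0.0333 -1;0 0 -0.1156 0.6325 -0.1667 -0.0333 -1;0 0 -0.1156 0.6325 -0.1667 -0.0333 -1;0 0 -0.1156 0.6325 -0.1667 -0.0333 -1;0 0 -0.1156 0.6325 -0.1667 -0.0333 -1;0 0 -0.1156 0.6325 -0.1667 -0.0333 -1;0 0 -0.1156 0.6325 -0.1667 -0.0333 -1;0 0 -0.1156 0.6325 -0.1667 -0.0333 -1"

```text
time: 28.55
eef_pos: [0.5698, 0.3103, 0.1656]
tcp_rot: [0.643, 0.766, -0.001, -0.0]
contact_force: [0.5, -1.4, -0.3]
opening: 0.22
finger_force: 51.0
```

Request:
send_rows:
  rows: "0 0 0 0 0 0 -1;0 0 0 0 0 0 -1"

```text
time: 28.8
eef_pos: [0.5706, 0.3078, 0.1662]
tcp_rot: [0.645, 0.764, -0.0, -0.0]
contact_force: [0.8, -0.8, 0.3]
opening: 0.22
finger_force: 51.0
```

```bash
python3 m.py 568.9,310,50,99.8
```

```text
t 28.8 [570.6 307.8 166.2] psi 99.7 open 0.22 F [ 0.8 -0.8  0.3] 51.0 q [ 0.34  0.31  1.71 -0.    1.12  0.17]
568.9,310,50,99.8 turn [-0.   0.  -0.1] shift [  2.5  -1.3 116.2]
```

In the tool's units: 120 mm is 0.2, 2.5 mm is 0.0042.

Request:
send_rows:
  rows: "0 0 0 0.0042 -0.0022 0.075 -1;0 0 0 0.0042 -0.0022 0.1417 -1;0 0 0 0.0042 -0.0022 0.1833 -1;0 0 0 0.0042 -0.0022 0.2 -1;0 0 0 0.0042 -0.0022 0.2 -1;0 0 0 0.0042 -0.0022 0.2 -1"

```text
time: 29.55
eef_pos: [0.5698, 0.312, 0.0482]
tcp_rot: [0.644, 0.765, 0.001, 0.001]
contact_force: [0.6, -0.5, 0.2]
opening: 0.215
finger_force: 51.0
```

```bash
python3 m.py 568.9,310,40,99.8
```

```text
t 29.55 [569.8 312.   48.2] psi 99.8 open 0.215 F [ 0.6 -0.5  0.2] 51.0 q [ 0.34  0.46  1.76 -0.    0.92  0.17]
568.9,310,40,99.8 turn [ 0.2 -0.  -0. ] shift [-1.8 -1.2  8.2]
```

In the tool's units: 8 mm is 0.0133, -1.8 mm is -0.003.

Request:
send_rows:
  rows: "0 0 0 -0.003 -0.002 0.005 -1;0 0 0 -0.003 -0.002 0.01 -1;0 0 0 -0.003 -0.002 0.0133 -1;0 0 0 -0.003 -0.002 0.0133 -1"

```text
time: 30.05
eef_pos: [0.568, 0.3099, 0.0399]
tcp_rot: [0.644, 0.765, -0.0, 0.0]
contact_force: [-3.0, -0.3, 6.4]
opening: 0.222
finger_force: 51.9
```

Request:
send_rows:
  rows: "0 0 0 0 0 0 -0.45;0 0 0 0 0 0 -0.3;0 0 0 0 0 0 -0.2;0 0 0 0 0 -0.0333 -0.2;0 0 0 0 0 -0.1 0.2;0 0 0 0 0 -0.1833 1;0 0 0 0 0 -0.2167 1;0 0 0 0 0 -0.2167 1"

```text
time: 31.05
eef_pos: [0.5687, 0.3103, 0.171]
tcp_rot: [0.644, 0.765, 0.002, 0.001]
contact_force: [0.1, -0.3, -0.2]
opening: 0.997
finger_force: 0.0
```

```bash
python3 m.py; python3 - <<'E'
from h import *
p=ctrl.read_camera("scene");q=ctrl.read_camera("top")
a=cv2.resize(p["color"][150:310,370:590],(440*1,320));b=cv2.resize(q["color"][140:270,90:240],(360,320))
c=cv2.resize(p["color"][190:340,90:330],(400,250));d=cv2.resize(q["color"][150:275,290:480],(400,250))
cv2.imwrite("pics/fin.png",np.vstack([np.hstack([a,b]),np.hstack([c,d])])[:,:,::-1])
E
```

```text
t 31.05 [568.7 310.3 171. ] psi 99.8 open 0.997 F [ 0.1 -0.3 -0.2] 0.0 q [0.34 0.3  1.72 0.   1.12 0.17]
```

View pics/fin.png

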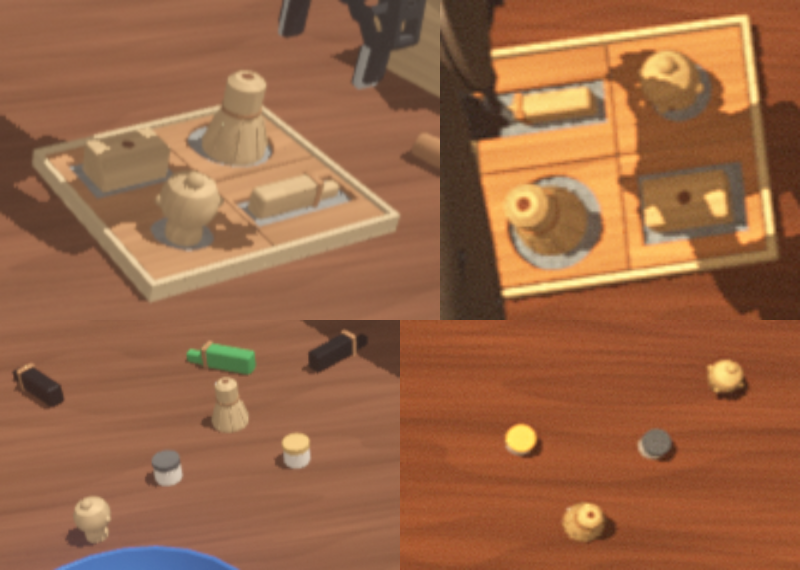

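All four parts are in their compartments: head (185,215), body (235,130), plinth (125,160), arm (290,195). The look-alikes are still standing untouched, and the gripper is clear and at rest. I'm handing it in.

```bash
python3 -c "
from plant import ctrl
print(ctrl.sign_off())"
```

```text
the job is handed in; nothing more can be done
None
```

I packed the large head, large body, plinth and arm, in that order, each into its own compartment, and handed the job in at about 31 s. The final pictures show all four seated and the two look-alikes still standing where they were.

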